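Take the left-hand clamp knob off a graver hone

ROBOT

A 7-joint arm with a two-finger parallel gripper is mounted at the origin on the work surface. World frame = base frame: x ahead of the robot, y to its left, z up, the work surface at z = 0. Lengths are in m, angles in rad, forces in N, time in s.
With the tool pointing down it reaches from about 0.425 to 0.875 m from the base axis. Payload 4.7 kg.
Tool frame: the origin (TCP) lies at the very end of the fingers, on their centre line; the grasp point (between the pads) lies 19 mm behind it; z points along the fingers, y is the direction in which the jaws open and shut (so a half turn about z gives the same grasp; the last joint's range is limited). The gripper opens to 87 mm and grips with 3 to 60 N. Pads are 19 mm wide; open, the fingers measure 117 mm over their backs; the gripper's body (75 mm by 190 mm) begins 51 mm behind the grasp point.
Start: joints at [1.128, 0.321, -0.07, 1.45, 0.023, 1.371, -0.057], TCP at [0.287, -0.583, 0.223] pointing down, gripper open.
Joint ranges: [-2.86, 2.86], [-0.3, 2.09], [-1.38, 1.24], [0.06, 2.45], [-1.56, 4.7], [0.09, 2.05], [-2.69, 2.69]. Speed limits (rad/s): [2.57, 2.57, 3.14, 3.14, 3.14, 3.14, 3.14].

INTERFACE

Orientations are given as [roll, pitch, yaw] about the fixed x, y, z axes, in that order (R = Rz(yaw) Ry(pitch) Rx(roll)).
In Python, from cell import ctrl, eyes, workorder gives the robot as it stands.
- The arm moves only by the tool apply_moves, never from a script. Its argument "increments" is a list of rows, each a list of 7 numbers: the shift along the tool's x, y, z in m, then the turn, a rotation vector about the tool's x, y, z in rad, then the closure, from 0 (fully open) to 1 (shut). In form: [[tx, ty, tz, ax, ay, az, jaw], ...]. A call has 1 to 20 rows; each row is the pose to reach, as a shift and turn from the pose commanded when the call began, along the tool's axes at that moment; what a row does not reach only later rows make up. A row lasts 1/12 s, in which the tool goes at most 41.7 mm and 7.16 degrees, less where a joint would pass 70% of its speed; a pose out of reach is approached as far as the arm can. A call with a gripper value outside its range is refused whole. The fingers move at their own pace and stop on an object; "squeeze" is the grip in N (left out, the last holds). Time passes only in rows, so rows that repeat a pose let the fingers close. It gives the time, the measured TCP pose, the force and the opening at its end, in the units of the state.
- ctrl.get_obs(): the state, without advancing time (a new reading comes with each control period).
- eyes.read_camera(name): name is "side" or "top" or "wrist"; returns a dict with "pixels" (400x640x3 uint8, blue, green, red), "intrinsics" (3x3 intrinsics, pixels), "R" (3x3) and "t" (3): a world point X has camera coordinates R X + t; the wrist camera has in their place "tool_from_camera" (4x4, takes a point from camera to tool coordinates, whose origin is the TCP and whose axes are the flange's). Camera axes: x right, y down, z forward; pixel columns grow to the right and rows downward; lengths in m; the calibration is good to about 2 mm. A picture is of the moment at which its call begins: read the wrist's pose just before it. There is no depth.
- workorder.close_job(): hands the job in, once; it reports no verdict.
The state is a dict: "t": time; "qpos": joint angles; "joint_vel": joint speeds; "tau": joint torques, N m; "position": TCP position; "orientation": TCP orientation; "wrist_force": force on the tool from outside, world axes, zero at the start; "wrist_torque": the same for the moment, N m; "grip_width": opening from 0.0 (shut) to 1.0 (fully open).
Only numpy, scipy, OpenCV 4.12 (cv2) and the standard library are available. Lean on these libraries where they do the work, as an engineer would, in place of code of your own. Each camera call takes 0.05 s, during which the arm holds its last target.

TASK

One of the two graver hones on the bench has a left-hand spindle: its black clamp knob carries an engraved ring and an engraved arrow, while the other hone's knob is plain. Unscrew the engraved knob by turning it clockwise as the arrow shows, letting it climb its thread and feeling for where it comes free rather than forcing or yanking it, then lift it off and set it down gently, arrow side up, in the wooden parts tray. Leave the plain knob and everything else on the bench where they are, and do not bear on the hones.

Things in the scene. Friction and masses are not known exactly. Their poses are not given: they have to be found in the camera images.
- hone_lh: Grey bench hone, fixed: housing 230 x 165 x 66 mm, lap 125 mm wide (face 78 mm above bench; locked, does not turn), deck with a steel post (168 mm high, at x 122, y 56 mm). Origin on the bench under the spindle axis, z up; housing spans x -85 to 145, y -82 to 82 mm. Left-hand spindle, engraved knob.
- lh_seat (a point): Point on the left-hand hone's spindle axis where the knob's underside seats, 84 mm above the bench, z up. The threaded stud, 23 mm wide, rises 21 mm above it. A spring washer here pushes the knob up with 2 to 6 N over its first 3 mm: stiff to turn at first (about 0.1 N m), then easier. Between knob and hone at most 20 N may act (a pull or push of over some 8 N, or a side lean, is forcing).
- lh_knob_mid (a point): Middle of the engraved knob (loose, 0.1 to 0.2 kg): black, fluted, 43 mm wide, 40 mm high; z up its axis. White ring round the waist, white arrow on top (clockwise from above = undo). Grip the upper 17 mm. Clockwise it climbs its steep quick thread: follow its push upwards by feel; play about 2 mm up and down, 0.9 mm sideways. Comes free after a quarter to one turn, unmarked: free when a light pull meets no resistance.
- hone_rh: Grey bench hone, fixed: housing 230 x 165 x 66 mm, lap 125 mm wide (face 78 mm above bench; locked, does not turn), deck with a steel post (168 mm high, at x 122, y 56 mm). Origin on the bench under the spindle axis, z up; housing spans x -85 to 145, y -82 to 82 mm. Right-hand spindle, plain knob: leave alone.
- rh_knob_mid (a point): Middle of the plain clamp knob on the right-hand hone: black fluted plastic, 43 mm wide, 40 mm high, no engraving. To be left alone.
- rh_knob (a joint): Angle of the plain knob, rad, 0 at the start; must stay so.
- tray: Square wooden parts tray fixed to the bench, 125 x 125 mm outside, 117 mm inside, 12 mm high, floor 4 mm above the bench. Origin on the bench under its centre, sides along x and y.
- dish_mid (a point): Green glass dish with gravers standing in it, 90 mm wide, gravers up to 85 mm high (bystander, loose); point on its axis 16 mm above the bench.
- copper_mid (a point): Copper practice plate on a dark wooden block, 75 x 60 x 16 mm (bystander, loose); point at its middle, 8 mm above the bench.
- key_mid (a point): Black T-handled vise key lying on the bench, about 64 x 53 x 16 mm (bystander, loose); point 10 mm down its stem from the handle, 8 mm above the bench.
There are look-alikes about, which are no part of the job. Of the things shaped like the tray, the wooden one is meant. Of the things that look like the part that bears lh_knob_mid, the middle-sized one is meant.

How it is judged:
On the way:
1. the knob is unscrewed and lifted clear of the spindle (z of lh_knob_mid in the frame of lh_seat above 0.055 m), for 0.1 s.
At the end, for the whole second after the job is handed in: The engraved knob stands released and at rest on the floor of the wooden tray, arrow up (tilt under 0.12 rad), within 42 mm of its centre along each side; the plain knob turned by under 0.1 rad; dish, copper block and vise key within 20 mm of where they stood (x of lh_knob_mid in the frame of tray between -0.042 and 0.042 m and y of lh_knob_mid in the frame of tray between -0.042 and 0.042 m and z of lh_knob_mid in the frame of tray between 0.02 and 0.028 m and angle between lh_knob_mid's own z axis and vertical below 0.12 rad and linear speed of lh_knob below 0.01 m/s and value of joint rh_knob between -0.1 and 0.1 rad and distance of each of dish_mid, copper_mid, key_mid from where it was at the start of the episode below 0.02 m); the robot touches nothing.
It fails at once if the engraved knob is forced against its hone with more than 20 N (pulled in the thread, pressed down, jammed or leaned sideways) (contact force between lh_knob and hone_lh above 20 N).
It fails at once if the robot bears on either hone with more than 10 N (contact force between any of the arm, the fingers and hone_lh above 10 N or contact force between any of the arm, the fingers and hone_rh above 10 N).
It fails at once if the plain knob is turned by more than 0.1 rad (value of joint rh_knob above 0.1 rad or value of joint rh_knob below -0.1 rad).
It fails at once if the knob is dropped (falls free at over 0.45 m/s, about 1 cm) or banged down in the tray (over 80 N) ((contact force between the fingers and lh_knob below 0.05 N and linear speed of lh_knob above 0.45 m/s) or contact force between lh_knob and tray above 80 N).
It fails at once if the dish, the copper block or the vise key is moved by more than 20 mm (distance of any of dish_mid, copper_mid, key_mid from where it was at the start of the episode above 0.02 m).
It also fails if it takes over 61 s, if anything falls off the work surface, if the arm or the gripper's body presses on something with over 40 N, if the wrist force passes 120 N, or if a joint passes its speed limit or range.

## Working session

There is one attempt and no reset: what is moved stays moved. The work goes in short steps, Python scripts to look and compute and a tool call to move; the robot and the scene stay as the last step left them, time stands still between calls to the robot, and variables do not carry over. Pictures are saved under pics/ and viewed, and the job is handed in when it is done.

Besides the shell and the picture viewer there is one more tool, called after "Request:" by a JSON object that holds its "api" and its "payload", one argument or row to a line. apply_moves: Moves the arm, as the interface text tells. Its arguments: {"type":"object","properties":{"increments":{"type":"array"},"squeeze":{"type":"number"}},"required":["increments"]}

```bash
mkdir -p pics; ls; python3 - <<'E'
from cell import ctrl,eyes
import cv2
print(ctrl.get_obs())
for n in("side","top","wrist"):
    d=eyes.read_camera(n);cv2.imwrite(f"pics/a_{n}.png",d["pixels"])
    print(n,{k:v.tolist() for k,v in d.items() if k!="pixels"})
E
```

```text
pics
{'t': 0.0, 'qpos': array([ 1.12810481,  0.32183025, -0.07009603,  1.4516811 ,  0.02262066,
        1.37078698, -0.0568999 ]), 'joint_vel': array([-1.45357462e-03, -1.32275259e-03, -1.86997377e-03,  6.13376542e-04,
       -1.23864573e-03,  1.42131931e-03,  3.32364636e-06]), 'tau': array([-2.36326341e-04, -4.91276121e+01, -4.03867476e-01, -3.12525773e+01,
       -6.38626423e-02,  4.36477899e-02,  1.58712251e-04]), 'position': array([ 0.28640647, -0.58288203,  0.22145384]), 'orientation': array([-3.13967771e+00,  1.14784105e-04,  4.56837271e-01]), 'wrist_force': array([-0.66414995, -0.35253998,  0.24373294]), 'wrist_torque': array([-0.03415913,  0.0171299 , -0.09306205]), 'grip_width': 0.9973964818016541}
side {'intrinsics': [[433.1447947173681, 0.0, 326.28242131480664], [0.0, 433.1447947173681, 194.45463605028579], [0.0, 0.0, 1.0]], 'R': [[0.983509912103498, -0.1806596825341547, 0.008386411677740348], [-0.12675203176292268, -0.7216301357297388, -0.6805761306794782], [0.12900455510617115, 0.6682903757449583, -0.7326293731816392]], 't': [-0.5093995139713648, 0.13583471433320413, 1.1
[... 173 characters left out ...]
137, -0.9995500573263402, 0.026374968677598254], [-0.9974536785881928, -0.016087769008919017, -0.06947908145045074], [0.06987213425048223, -0.02531534292134421, -0.9972346856523079]], 't': [-0.019616188201995847, 0.5115664876089528, 1.3157396504141716]}
wrist {'intrinsics': [[353.46437430559666, 0.0, 318.49433067407995], [0.0, 353.46437430559666, 200.5990755981213], [0.0, 0.0, 1.0]], 'tool_from_camera': [[0.0004003135352032902, -0.9692330099085293, -0.24614469779526546, 0.06547246999095734], [0.9999996707866029, 0.0005617298389760594, -0.0005855649155255649, 1.8009928700490896e-05], [0.0007058156670290823, -0.24614438235157232, 0.969232915692097, -0.16178242574788146], [0.0, 0.0, 0.0, 1.0]]}
```

View pics/a_side.png

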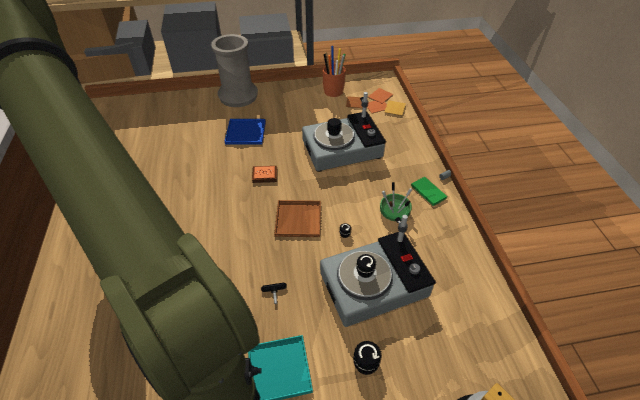

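View pics/a_top.png

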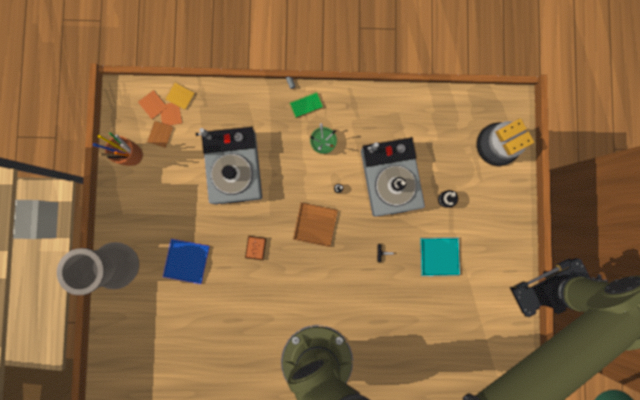

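View pics/a_wrist.png

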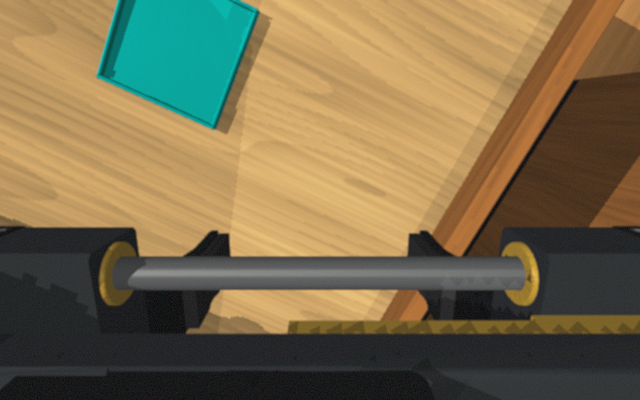

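Candidates for the engraved knob:
- On the near hone: side (367,265), top (399,184).
- Plain knob on the far hone: side (334,127), top (231,172).
- Big loose knob: side (367,357), top (448,199).
- Small loose knob: side (345,230), top (338,188).

The one on the near hone is mid-sized and engraved, so I choose it.

Candidates for the tray are wooden at top (316,224), teal at (441,257) and blue at (187,261). I choose the wooden one. Close crops next.

```bash
python3 - <<'E'
import cv2,numpy as np
s=cv2.imread("pics/a_side.png");t=cv2.imread("pics/a_top.png")
a=cv2.resize(s[190:330,260:440],None,fx=4,fy=4,interpolation=cv2.INTER_CUBIC)
b=cv2.resize(t[125:255,285:465],None,fx=4,fy=4,interpolation=cv2.INTER_CUBIC)
cv2.imwrite("pics/b_s.png",a);cv2.imwrite("pics/b_t.png",b)
E
```

```text
(no output)
```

View pics/b_s.png

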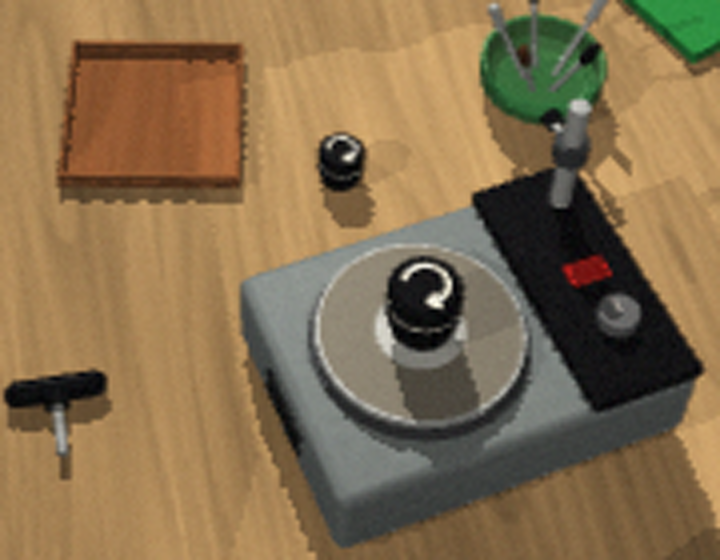

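View pics/b_t.png

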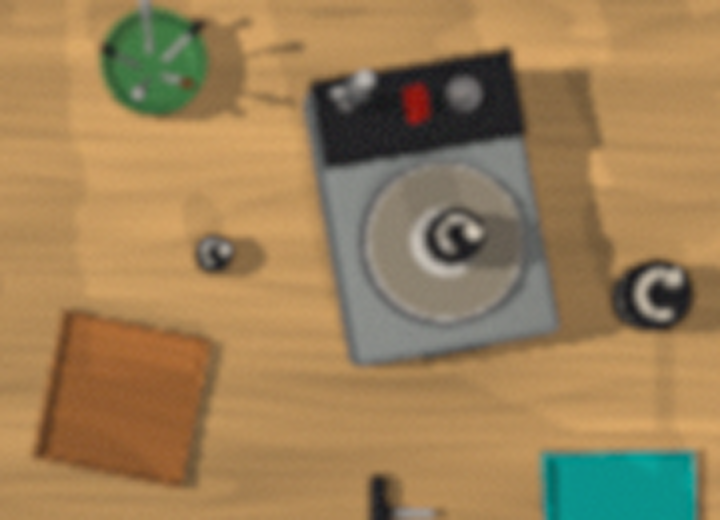

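The near hone's knob carries the arrow (crop 427,287) and the ring, so the choice holds. Now a coarse triangulation.

```bash
cat > h.py <<'E'
import numpy as np,cv2
from scipy.spatial.transform import Rotation as Ro
from cell import ctrl,eyes
def cam(n):
    o=ctrl.get_obs(); d=eyes.read_camera(n)
    if n=="wrist":
        T=np.eye(4);T[:3,:3]=Ro.from_euler('xyz',o['orientation']).as_matrix();T[:3,3]=o['position']
        M=T@d["tool_from_camera"]; d["R"]=M[:3,:3].T; d["t"]=-d["R"]@M[:3,3]
    d["o"]=o
    return d
def ray(d,p):
    v=d["R"].T@(np.linalg.inv(d["intrinsics"])@np.array([p[0],p[1],1.]))
    return -d["R"].T@d["t"], v/np.linalg.norm(v)
def plane(d,p,z):
    c,v=ray(d,p); return c+v*(z-c[2])/v[2]
def tri(L):
    A=np.zeros((3,3));b=np.zeros(3);rs=[ray(d,p) for d,p in L]
    for c,v in rs:
        P=np.eye(3)-np.outer(v,v);A+=P;b+=P@c
    X=np.linalg.solve(A,b); return X,[round(1000*np.linalg.norm(np.cross(X-c,v)),1) for c,v in rs]
def proj(d,X):
    u=d["intrinsics"]@(d["R"]@X+d["t"]);return u[:2]/u[2]
E
python3 - <<'E'
from h import *
np.set_printoptions(precision=4,suppress=True)
s=cam("side");t=cam("top")
print("knob top",tri([(s,(366.75,261.75)),(t,(398.75,183.75))]))
S=lambda x,y:(260+x/4-.4,190+y/4-.4);T=lambda x,y:(285+x/4-.4,125+y/4-.4)
print("lap s",plane(s,S(420,335),.078),"lap t",plane(t,T(446,243),.078))
for n,a,b in [("tray1 far left",(73,43),(64,312)),("near left",(60,185),(37,458)),("far right",(244,43),(214,342)),("near right",(243,183),(190,485))]:
    print(n,"side",plane(s,S(*a),.012),"top",[plane(t,T(*c),.012) for c in [(64,312),(37,458),(190,485),(214,342)]] if n[0]=="t" else "")
print("hone corners top",[plane(t,T(*c),.066) for c in [(313,85),(510,50),(557,328),(356,363)]])
print("post",tri([(s,S(578,105)),(t,T(362,80))]))
print("dish",plane(t,T(155,62),.02),"small knob",plane(t,T(214,252),.02),"key",plane(t,T(385,500),.01),"bigknob",plane(t,T(655,292),.05))
print("rh knob",tri([(s,(334.5,123)),(t,(231,172))]))
print("copper",plane(t,(257,247),.016))
E
```

```text
knob top (array([ 0.5667, -0.2382,  0.121 ]), [np.float64(0.3), np.float64(0.3)])
lap s [ 0.5645 -0.2412  0.078 ] lap t [ 0.5663 -0.2389  0.078 ]
tray1 far left side [0.39   0.0846 0.012 ] top [array([0.5117, 0.0619, 0.012 ]), array([0.3923, 0.0817, 0.012 ]), array([ 0.3721, -0.0432,  0.012 ]), array([ 0.489 , -0.0614,  0.012 ])]
near left side [ 0.3677 -0.043   0.012 ] top 
far right side [0.5126 0.0631 0.012 ] top 
near right side [ 0.4899 -0.0629  0.012 ] top 
hone corners top [array([ 0.6924, -0.1346,  0.066 ]), array([ 0.7239, -0.2926,  0.066 ]), array([ 0.5015, -0.3298,  0.066 ]), array([ 0.4714, -0.1703,  0.066 ])]
post (array([ 0.6746, -0.1581,  0.1676]), [np.float64(0.6), np.float64(0.6)])
dish [ 0.7189 -0.0095  0.02  ] small knob [ 0.5623 -0.06    0.02  ] key [ 0.362  -0.2031  0.01  ] bigknob [ 0.5328 -0.4136  0.05  ]
rh knob (array([0.5921, 0.2686, 0.126 ]), [np.float64(0.3), np.float64(0.3)])
copper [0.3653 0.1999 0.016 ]
```

Request:
{"api": "apply_moves", "payload": {
  "increments": [
    [0.04, -0.02, 0, 0, 0, -0.12, 0],
    [0.08, -0.04, 0, 0, 0, -0.24, 0],
    [0.12, -0.055, 0, 0, 0, -0.36, 0],
    [0.155, -0.07, 0, 0, 0, -0.48, 0],
    [0.19, -0.087, 0, 0, 0, -0.6, 0],
    [0.22, -0.1, 0, 0, 0, -0.72, 0],
    [0.25, -0.115, 0, 0, 0, -0.84, 0],
    [0.28, -0.13, 0, 0, 0, -0.96, 0],
    [0.31, -0.142, 0, 0, 0, -1.08, 0],
    [0.34, -0.156, 0, 0, 0, -1.2, 0],
    [0.365, -0.168, 0, 0, 0, -1.32, 0],
    [0.385, -0.177, 0, 0, 0, -1.44, 0],
    [0.395, -0.182, 0, 0, 0, -1.56, 0],
    [0.404, -0.1855, 0, 0, 0, -1.68, 0],
    [0.404, -0.1855, 0, 0, 0, -1.8, 0],
    [0.404, -0.1855, 0, 0, 0, -1.92, 0],
    [0.404, -0.1855, 0, 0, 0, -2.04, 0],
    [0.404, -0.1855, 0, 0, 0, -2.16, 0],
    [0.404, -0.1855, 0, 0, 0, -2.28, 0],
    [0.404, -0.1855, 0, 0, 0, -2.4, 0]
  ]
}}

```text
t: 1.92
position: [0.5673, -0.2387, 0.2224]
orientation: [-3.141, -0.0, 2.863]
wrist_force: [0.2, -0.9, -0.4]
grip_width: 0.999
```

```bash
python3 - <<'E'
from h import *
import pickle
d=cam("wrist");o=ctrl.get_obs();print(o['t'],o['qpos'],o['position'],o['orientation'],o['wrist_force'])
cv2.imwrite("pics/c1.png",d["pixels"]);pickle.dump(d,open("c1.pkl","wb"))
print(proj(d,np.array([.5667,-.2382,.124])))
E
```

```text
1.9667 [ 0.84663861  0.30247497 -0.6047689   1.52508848  0.17387697  1.36854483
  1.52519865] [ 0.56729603 -0.23880557  0.22235639] [-3.14148050e+00 -3.01600380e-04  2.86789987e+00] [ 0.04654464 -0.56125352  0.60743718]
[320.02148651 202.22195489]
```

View pics/c1.png

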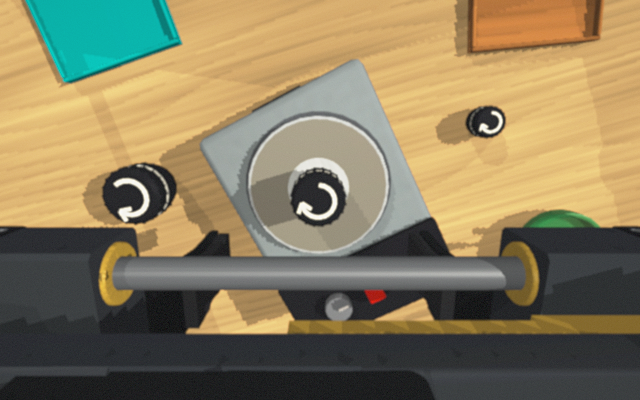

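The wrist view shows the mid-sized knob with its white arrow at (319,200). The big loose one is at (137,195), the small one at (488,121) and the wooden tray at upper right. A clockwise turn lowers q7, so I wind q7 to the high end and take a second view.

Request:
{"api": "apply_moves", "payload": {
  "increments": [
    [0, 0, 0, 0, 0, -0.12, 0],
    [0, 0, 0, 0, 0, -0.24, 0],
    [0, 0, 0, 0, 0, -0.36, 0],
    [0, 0, 0, 0, 0, -0.48, 0],
    [0, 0, 0, 0, 0, -0.6, 0],
    [0, 0, 0, 0, 0, -0.72, 0],
    [0, 0, 0, 0, 0, -0.84, 0],
    [0, 0, 0, 0, 0, -0.92, 0],
    [0, 0, 0, 0, 0, -0.92, 0],
    [0, 0, 0, 0, 0, -0.92, 0]
  ]
}}

```text
t: 2.8
position: [0.5673, -0.2388, 0.2224]
orientation: [3.141, -0.0, -2.511]
wrist_force: [-0.0, -0.2, -0.2]
grip_width: 0.996
```

```bash
python3 - <<'E'
from h import *
import pickle
np.set_printoptions(precision=4,suppress=True)
d=cam("wrist");o=ctrl.get_obs();print(o['t'],o['qpos'],o['position'],o['orientation'],o['wrist_force'])
cv2.imwrite("pics/c2.png",d["pixels"]);pickle.dump(d,open("c2.pkl","wb"))
c1=pickle.load(open("c1.pkl","rb"))
out=[];pts=[]
for k in (c1,d):
    im=k["pixels"];g=im.max(2)
    # white arrow on top: bright blob inside black knob
    w=np.uint8((im.min(2)>150)*255); n,l,st,ce=cv2.connectedComponentsWithStats(w)
    for i in range(1,n):
        if st[i,4]>60 and abs(ce[i][0]-319)<40 and abs(ce[i][1]-200)<40:print(i,st[i],ce[i])
    out.append(cv2.resize(im[150:250,270:370],None,fx=4,fy=4,interpolation=cv2.INTER_CUBIC))
cv2.imwrite("pics/c12.png",np.hstack(out))
E
```

```text
2.85 [ 0.9451  0.3287 -0.7353  1.5215  0.2226  1.3772  2.3957] [ 0.5673 -0.2388  0.2225] [ 3.1415 -0.0001 -2.5102] [-0.1337  0.4762 -0.3184]
4 [ 248  116  141  139 1533] [326.5506 180.6719]
5 [288 157  62  40 765] [320.5608 170.2837]
11 [297 183  40  37 442] [318.9502 204.8688]
14 [289 157  62  43 745] [322.9087 171.357 ]
16 [297 188  42  32 454] [316.1256 204.0859]
```

View pics/c12.png

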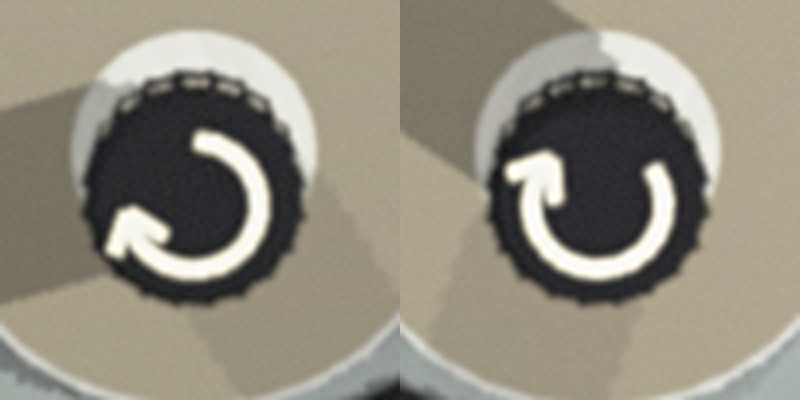

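```bash
python3 - <<'E'
from h import *
import pickle
from scipy.optimize import least_squares
np.set_printoptions(precision=4,suppress=True)
L=[]
for f in("c1","c2"):
    k=pickle.load(open(f+".pkl","rb"));im=k["pixels"]
    w=np.uint8((im.min(2)>120)*255);w[:, :]*=1
    n,l,st,ce=cv2.connectedComponentsWithStats(w)
    i=min((i for i in range(1,n) if st[i,4]>200),key=lambda i:np.hypot(*(ce[i]-[318,204])))
    y,x=np.where(l==i)
    r=least_squares(lambda p:np.hypot(x-p[0],y-p[1])-p[2],[318.5,201,16],loss="soft_l1",f_scale=1).x
    # black outline
    b=np.uint8((im.max(2)<75)*255);b[:170]=0;b[230:]=0;b[:,:285]=0;b[:,350:]=0
    yy,xx=np.where(b>0);keep=yy>195
    edge=[]
    for row in range(198,226):
        q=xx[yy==row]
        if len(q):edge+= [(q.min(),row),(q.max(),row)]
    e=np.array(edge,float);ro=least_squares(lambda p:np.hypot(e[:,0]-p[0],e[:,1]-p[1])-p[2],[318.5,201,27],loss="soft_l1").x
    print(f,"arc",r,"rim",ro,"at z.124:",plane(k,r[:2],.124),plane(k,ro[:2],.124));L.append((k,(r[:2]+ro[:2])/2))
print(tri(L))
s=cam("side");t=cam("top")
E
```

```text
c1 arc [317.9312 200.842   16.4369] rim [317.6953 198.8212  26.5356] at z.124: [ 0.5652 -0.2394  0.124 ] [ 0.5637 -0.2392  0.124 ]
c2 arc [318.9926 200.48    16.6043] rim [318.7602 198.9839  26.1662] at z.124: [ 0.565  -0.2395  0.124 ] [ 0.5641 -0.2403  0.124 ]
(array([ 0.5651, -0.2395,  0.1211]), [np.float64(0.0), np.float64(0.0)])
```

Request:
{"api": "apply_moves", "payload": {
  "increments": [
    [0.0022, 0.0007, 0.015, 0, 0, 0, 0],
    [0.0022, 0.0007, 0.035, 0, 0, 0, 0],
    [0.0022, 0.0007, 0.055, 0, 0, 0, 0.1],
    [0.0022, 0.0007, 0.075, 0, 0, 0, 0.2],
    [0.0022, 0.0007, 0.095, 0, 0, 0, 0.3],
    [0.0022, 0.0007, 0.108, 0, 0, 0, 0.3],
    [0.0022, 0.0007, 0.117, 0, 0, 0, 0.3],
    [0.0022, 0.0007, 0.122, 0, 0, 0, 0.3],
    [0.0022, 0.0007, 0.124, 0, 0, 0, 0.3],
    [0.0022, 0.0007, 0.124, 0, 0, 0, 0.3]
  ],
  "squeeze": 4
}}

```text
t: 3.78
position: [0.5656, -0.2395, 0.0989]
orientation: [-3.141, 0.0, -2.507]
wrist_force: [-0.4, 0.6, 0.9]
grip_width: 0.704
```

```bash
cat > st.py <<'E'
from h import *
np.set_printoptions(precision=4,suppress=True)
o=ctrl.get_obs();R=Ro.from_euler('xyz',o['orientation']).as_matrix()
print("t",o['t'],"p",o['position'],"rpy",o['orientation'],"q",o['qpos'],"gw",o['grip_width'])
print("F",o['wrist_force'],"Ftool",R.T@o['wrist_force'],"T",o['wrist_torque'])
E
python3 st.py
```

```text
t 3.7833 p [ 0.5656 -0.2395  0.0989] rpy [-3.1411  0.0002 -2.5066] q [ 0.9236  0.4217 -0.7045  1.6708  0.2938  1.1572  2.3489] gw 0.7043305678265479
F [-0.3916  0.5861  0.8845] Ftool [-0.0326  0.7037 -0.8848] T [ 0.1601 -0.0971 -0.0018]
```

Request:
{"api": "apply_moves", "payload": {
  "increments": [
    [0, 0, 0, 0, 0, 0, 0.42],
    [0, 0, 0, 0, 0, 0, 0.46]
  ]
}}

```text
t: 3.95
position: [0.5659, -0.2397, 0.0996]
orientation: [-3.14, 0.001, -2.507]
wrist_force: [0.5, 0.4, 1.3]
grip_width: 0.618
```

```bash
python3 st.py
```

```text
t 3.95 p [ 0.5659 -0.2397  0.0996] rpy [-3.14    0.0007 -2.5066] q [ 0.9239  0.4208 -0.7049  1.6703  0.2937  1.1573  2.3491] gw 0.6178091629321669
F [0.5289 0.377  1.2536] Ftool [-0.6504 -0.0123 -1.2531] T [ 0.135  -0.073  -0.0164]
```

Request:
{"api": "apply_moves", "payload": {
  "increments": [
    [0, 0, 0, 0, 0, 0, 0.5],
    [0, 0, 0, 0, 0, 0, 0.54],
    [0, 0, 0, 0, 0, 0, 0.6],
    [0, 0, 0, 0, 0, 0, 0.6]
  ]
}}

```text
t: 4.28
position: [0.5656, -0.2397, 0.0991]
orientation: [-3.141, 0.0, -2.506]
wrist_force: [0.3, -0.4, 2.4]
grip_width: 0.491
```

```bash
python3 st.py
```

```text
t 4.2833 p [ 0.5656 -0.2397  0.0991] rpy [-3.1405  0.0003 -2.5065] q [ 0.9239  0.4213 -0.7046  1.6709  0.2939  1.157   2.3492] gw 0.4914207460944281
F [ 0.2911 -0.3646  2.3541] Ftool [-0.0188 -0.4688 -2.3536] T [ 0.0275 -0.1166  0.0097]
```

Request:
{"api": "apply_moves", "payload": {
  "increments": [
    [0, 0, 0, 0, 0, 0, 0.6],
    [0, 0, 0, 0, 0, 0, 0.6]
  ],
  "squeeze": 5
}}

```text
t: 4.45
position: [0.5656, -0.2397, 0.099]
orientation: [-3.141, 0.0, -2.507]
wrist_force: [0.0, -0.3, 3.4]
grip_width: 0.492
```

```bash
python3 st.py
```

```text
t 4.45 p [ 0.5656 -0.2397  0.099 ] rpy [-3.1406  0.0003 -2.5065] q [ 0.9239  0.4214 -0.7046  1.6709  0.2939  1.157   2.3491] gw 0.4922991807639277
F [ 0.0427 -0.3018  3.4029] Ftool [ 0.1436 -0.2716 -3.4026] T [ 0.087  -0.1742  0.0513]
```

Request:
{"api": "apply_moves", "payload": {
  "increments": [
    [0, 0, 0, 0, 0, 0, 0.6],
    [0, 0, 0, 0, 0, 0.04, 0.6],
    [0, 0, 0, 0, 0, 0.08, 0.6],
    [0, 0, 0, 0, 0, 0.12, 0.6],
    [0, 0, 0, 0, 0, 0.12, 0.6]
  ],
  "squeeze": 18
}}

```text
t: 4.87
position: [0.5655, -0.2395, 0.0989]
orientation: [-3.141, 0.0, -2.627]
wrist_force: [0.1, 0.6, 2.4]
grip_width: 0.486
```

```bash
python3 st.py
```

```text
t 4.8667 p [ 0.5655 -0.2395  0.0989] rpy [-3.141   0.0003 -2.6273] q [ 0.9074  0.4156 -0.6828  1.6716  0.2825  1.1547  2.2361] gw 0.48556107012029476
F [0.0954 0.5632 2.4043] Ftool [-0.3607  0.4421 -2.4045] T [ 0.0919 -0.1271  0.0073]
```

Request:
{"api": "apply_moves", "payload": {
  "increments": [
    [0, 0, -0.0003, 0, 0, 0.04, 0.6],
    [0, 0, -0.0006, 0, 0, 0.08, 0.6],
    [0, 0, -0.001, 0, 0, 0.12, 0.6],
    [0, 0, -0.0013, 0, 0, 0.16, 0.6],
    [0, 0, -0.0015, 0, 0, 0.2, 0.6],
    [0, 0, -0.0015, 0, 0, 0.2, 0.6]
  ]
}}

```text
t: 5.37
position: [0.5652, -0.2391, 0.0999]
orientation: [3.141, -0.0, -2.826]
wrist_force: [-0.5, -0.1, 0.3]
grip_width: 0.486
```

```bash
python3 st.py;python3 - <<'E'
from h import *
d=cam("wrist");cv2.imwrite("pics/d1.png",d["pixels"])
E
```

```text
t 5.3667 p [ 0.5652 -0.2391  0.0999] rpy [ 3.1413 -0.0001 -2.8261] q [ 0.8812  0.4058 -0.6482  1.6719  0.2636  1.1531  2.0505] gw 0.48587949609469044
F [-0.4501 -0.1436  0.3113] Ftool [ 0.4724  0.0032 -0.3113] T [ 0.1423 -0.1948  0.0131]
```

View pics/d1.png

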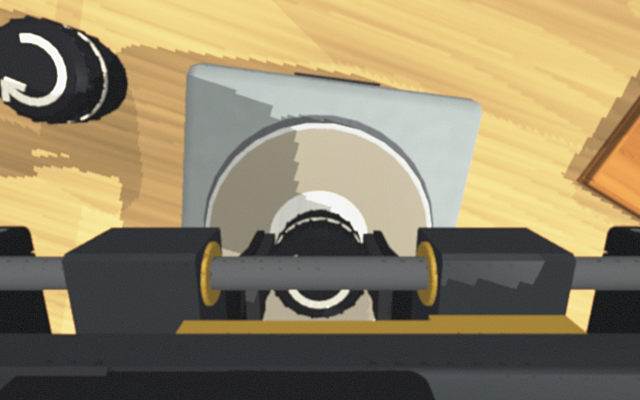

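Request:
{"api": "apply_moves", "payload": {
  "increments": [
    [0, 0, 0, 0, 0, 0.05, 0.6],
    [0, 0, 0, 0, 0, 0.1, 0.6],
    [0, 0, 0, 0, 0, 0.15, 0.6],
    [0, 0, 0, 0, 0, 0.2, 0.6],
    [0, 0, 0, 0, 0, 0.2, 0.6]
  ]
}}

```text
t: 5.83
position: [0.5651, -0.2392, 0.1]
orientation: [3.141, -0.0, -3.026]
wrist_force: [-0.8, 0.5, 0.7]
grip_width: 0.487
```

```bash
python3 st.py
```

```text
t 5.8333 p [ 0.5651 -0.2392  0.1   ] rpy [ 3.1414 -0.0003 -3.0259] q [ 0.8547  0.3977 -0.6136  1.6727  0.2468  1.15    1.8628] gw 0.4871459414448877
F [-0.8479  0.5357  0.6833] Ftool [ 0.7806  0.6302 -0.6829] T [ 0.2146 -0.1062 -0.0121]
```

Request:
{"api": "apply_moves", "payload": {
  "increments": [
    [0, 0, 0, 0, 0, 0.05, 0.6],
    [0, 0, 0, 0, 0, 0.1, 0.6],
    [0, 0, 0, 0, 0, 0.15, 0.6],
    [0, 0, 0, 0, 0, 0.2, 0.6],
    [0, 0, 0, 0, 0, 0.2, 0.6]
  ]
}}

```text
t: 6.25
position: [0.5651, -0.2393, 0.1]
orientation: [3.141, -0.0, 3.058]
wrist_force: [0.1, 0.1, 2.3]
grip_width: 0.487
```

```bash
python3 st.py
```

```text
t 6.25 p [ 0.5651 -0.2393  0.1   ] rpy [ 3.1415 -0.0004  3.0581] q [ 0.8285  0.3905 -0.5796  1.6736  0.2307  1.1469  1.6751] gw 0.4870567894743802
F [0.1269 0.0828 2.309 ] Ftool [-0.1188  0.0933 -2.309 ] T [ 0.2212 -0.0991  0.0159]
```

Request:
{"api": "apply_moves", "payload": {
  "increments": [
    [0, 0, -0.0005, 0, 0, 0.05, 0.6],
    [0, 0, -0.001, 0, 0, 0.1, 0.6],
    [0, 0, -0.0015, 0, 0, 0.15, 0.6],
    [0, 0, -0.002, 0, 0, 0.2, 0.6],
    [0, 0, -0.002, 0, 0, 0.2, 0.6]
  ]
}}

```text
t: 6.67
position: [0.5646, -0.2391, 0.1012]
orientation: [3.141, -0.002, 2.859]
wrist_force: [-0.0, -0.0, -1.3]
grip_width: 0.489
```

```bash
python3 st.py
```

```text
t 6.6667 p [ 0.5646 -0.2391  0.1012] rpy [ 3.1414 -0.0015  2.8587] q [ 0.803   0.3824 -0.5466  1.6736  0.2142  1.1473  1.4876] gw 0.48878568593520305
F [-0.0427 -0.0036 -1.3212] Ftool [ 0.038  -0.0156  1.3212] T [ 0.1361 -0.1997  0.0433]
```

Request:
{"api": "apply_moves", "payload": {
  "increments": [
    [0, 0, 0, 0, 0, 0.05, 0.6],
    [0, 0, 0, 0, 0, 0.1, 0.6],
    [0, 0, 0, 0, 0, 0.15, 0.6],
    [0, 0, 0, 0, 0, 0.2, 0.6],
    [0, 0, 0, 0, 0, 0.2, 0.6]
  ]
}}

```text
t: 7.08
position: [0.5649, -0.2391, 0.1014]
orientation: [-3.142, -0.001, 2.659]
wrist_force: [0.2, -0.4, -2.4]
grip_width: 0.49
```

```bash
python3 st.py;python3 - <<'E'
from h import *
d=cam("wrist");cv2.imwrite("pics/d2.png",d["pixels"][150:360,200:440])
d=cam("side");cv2.imwrite("pics/d2s.png",cv2.resize(d["pixels"][190:330,260:440],None,fx=4,fy=4))
E
```

```text
t 7.0833 p [ 0.5649 -0.2391  0.1014] rpy [-3.1416 -0.0011  2.6592] q [ 0.7772  0.3763 -0.5139  1.6742  0.1995  1.1447  1.2985] gw 0.4895631180146018
F [ 0.194  -0.3947 -2.3909] Ftool [-0.3577 -0.2596  2.3905] T [ 0.1627 -0.2289  0.017 ]
```

View pics/d2.png

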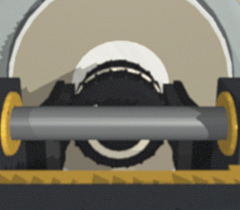

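View pics/d2s.png

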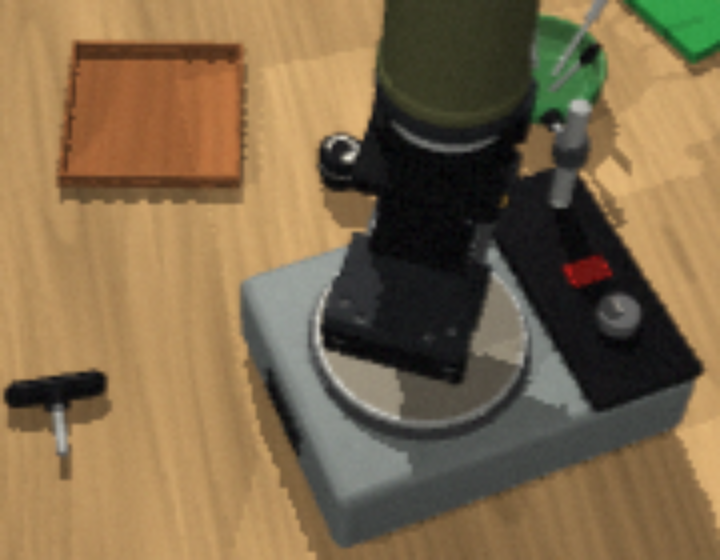

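The arc still sits symmetrically at the bottom, centred near (320,297) in the full wrist frame, so the knob turns with the jaws. On I go.

Request:
{"api": "apply_moves", "payload": {
  "increments": [
    [0, 0, 0, 0, 0, 0.06, 0.6],
    [0, 0, 0, 0, 0, 0.12, 0.6],
    [0, 0, 0, 0, 0, 0.18, 0.6],
    [0, 0, 0, 0, 0, 0.24, 0.6],
    [0, 0, 0, 0, 0, 0.3, 0.6],
    [0, 0, 0, 0, 0, 0.3, 0.6]
  ]
}}

```text
t: 7.68
position: [0.5652, -0.239, 0.1018]
orientation: [3.142, -0.001, 2.358]
wrist_force: [0.4, 1.5, -1.5]
grip_width: 0.486
```

```bash
python3 st.py
```

```text
t 7.6833 p [ 0.5652 -0.239   0.1018] rpy [ 3.1415 -0.0007  2.3581] q [ 0.7386  0.3677 -0.4656  1.6753  0.1781  1.1414  1.0126] gw 0.485509417573242
F [ 0.4291  1.4974 -1.4518] Ftool [0.7518 1.3636 1.4524] T [ 0.2713 -0.2236 -0.0033]
```

Request:
{"api": "apply_moves", "payload": {
  "increments": [
    [0, 0, -0.0004, 0, 0, 0.05, 0.6],
    [0, 0, -0.0008, 0, 0, 0.1, 0.6],
    [0, 0, -0.0012, 0, 0, 0.15, 0.6],
    [0, 0, -0.0015, 0, 0, 0.2, 0.6],
    [0, 0, -0.0015, 0, 0, 0.2, 0.6]
  ]
}}

```text
t: 8.1
position: [0.5651, -0.2387, 0.103]
orientation: [3.141, -0.001, 2.159]
wrist_force: [1.2, 1.9, -3.5]
grip_width: 0.484
```

```bash
python3 st.py
```

```text
t 8.1 p [ 0.5651 -0.2387  0.103 ] rpy [ 3.1415 -0.0012  2.1594] q [ 0.7137  0.3617 -0.4347  1.6751  0.1637  1.1419  0.8239] gw 0.4842940420801486
F [ 1.1829  1.8918 -3.5448] Ftool [0.9126 2.0338 3.546 ] T [ 0.4599 -0.3417 -0.0039]
```

Request:
{"api": "apply_moves", "payload": {
  "increments": [
    [0.0002, 0.0003, 0, 0, 0, 0.06, 0.6],
    [0.0003, 0.0005, 0, 0, 0, 0.12, 0.6],
    [0.0003, 0.0005, 0, 0, 0, 0.18, 0.6],
    [0.0003, 0.0005, 0, 0, 0, 0.24, 0.6],
    [0.0003, 0.0005, 0, 0, 0, 0.3, 0.6],
    [0.0003, 0.0005, 0, 0, 0, 0.3, 0.6]
  ]
}}

```text
t: 8.6
position: [0.5656, -0.2388, 0.1035]
orientation: [3.142, 0.0, 1.859]
wrist_force: [0.4, 1.8, -1.8]
grip_width: 0.488
```

```bash
python3 st.py
```

```text
t 8.6 p [ 0.5656 -0.2388  0.1035] rpy [3.1416 0.     1.8591] q [ 0.6756  0.3549 -0.388   1.6758  0.1453  1.1394  0.5368] gw 0.48761946404794276
F [ 0.4257  1.8171 -1.8225] Ftool [1.6212 0.9248 1.8225] T [ 0.2649 -0.2452  0.0217]
```

Request:
{"api": "apply_moves", "payload": {
  "increments": [
    [0.0002, 0.0001, -0.0001, 0, 0, 0.06, 0.6],
    [0.0004, 0.0002, -0.0003, 0, 0, 0.12, 0.6],
    [0.0004, 0.0002, -0.0005, 0, 0, 0.18, 0.6],
    [0.0004, 0.0002, -0.0007, 0, 0, 0.24, 0.6],
    [0.0004, 0.0002, -0.0009, 0, 0, 0.3, 0.6],
    [0.0004, 0.0002, -0.0009, 0, 0, 0.3, 0.6]
  ]
}}

```text
t: 9.1
position: [0.5658, -0.2385, 0.1045]
orientation: [3.141, 0.0, 1.559]
wrist_force: [1.5, 1.1, -1.2]
grip_width: 0.481
```

```bash
python3 st.py
```

```text
t 9.1 p [ 0.5658 -0.2385  0.1045] rpy [3.1413 0.0003 1.5595] q [ 0.6382  0.3481 -0.3427  1.6765  0.1268  1.1384  0.2501] gw 0.481299307605132
F [ 1.5414  1.1208 -1.231 ] Ftool [1.1385 1.5283 1.2312] T [ 0.1955 -0.3029 -0.0324]
```

Request:
{"api": "apply_moves", "payload": {
  "increments": [
    [0.0002, 0.0003, -0.0003, 0, 0, 0.06, 0.6],
    [0.0003, 0.0004, -0.0006, 0, 0, 0.12, 0.6],
    [0.0003, 0.0004, -0.001, 0, 0, 0.18, 0.6],
    [0.0003, 0.0004, -0.0013, 0, 0, 0.24, 0.6],
    [0.0003, 0.0004, -0.0016, 0, 0, 0.3, 0.6],
    [0.0003, 0.0004, -0.0016, 0, 0, 0.3, 0.6]
  ]
}}

```text
t: 9.6
position: [0.5659, -0.2382, 0.1058]
orientation: [-3.141, 0.0, 1.26]
wrist_force: [0.5, 0.8, -4.2]
grip_width: 0.486
```

```bash
python3 st.py
```

```text
t 9.6 p [ 0.5659 -0.2382  0.1058] rpy [-3.1414  0.0002  1.2598] q [ 0.6012  0.3425 -0.2981  1.6761  0.109   1.1395 -0.0372] gw 0.4864734304527564
F [ 0.5155  0.7749 -4.2226] Ftool [0.8962 0.2544 4.2224] T [ 0.1583 -0.2948  0.0255]
```

Request:
{"api": "apply_moves", "payload": {
  "increments": [
    [0.0001, 0.0001, 0, 0, 0, 0.06, 0.6],
    [0.0002, 0.0001, 0, 0, 0, 0.12, 0.6],
    [0.0002, 0.0001, 0, 0, 0, 0.18, 0.6],
    [0.0002, 0.0001, -0.0001, 0, 0, 0.24, 0.6],
    [0.0002, 0.0001, -0.0003, 0, 0, 0.3, 0.6],
    [0.0002, 0.0001, -0.0003, 0, 0, 0.3, 0.6]
  ]
}}

```text
t: 10.1
position: [0.5662, -0.2384, 0.1065]
orientation: [3.141, 0.0, 0.96]
wrist_force: [0.2, 0.3, -0.7]
grip_width: 0.486
```

```bash
python3 st.py
```

```text
t 10.1 p [ 0.5662 -0.2384  0.1065] rpy [3.1411 0.0004 0.9598] q [ 0.5649  0.3378 -0.2539  1.6765  0.0924  1.1386 -0.3249] gw 0.4859960067681504
F [ 0.18    0.2789 -0.6887] Ftool [ 0.332  -0.0129  0.6885] T [-0.0279 -0.1569 -0.0086]
```

Request:
{"api": "apply_moves", "payload": {
  "increments": [
    [0, 0, -0.0005, 0, 0, 0.02, 0.6],
    [0, 0, -0.001, 0, 0, 0.04, 0.6],
    [0, 0, -0.0015, 0, 0, 0.06, 0.6],
    [0, 0, -0.0015, 0, 0, 0.06, 0.6]
  ]
}}

```text
t: 10.43
position: [0.5662, -0.2383, 0.108]
orientation: [3.141, 0.0, 0.897]
wrist_force: [0.7, -0.1, -0.8]
grip_width: 0.49
```

```bash
python3 st.py
```

```text
t 10.4333 p [ 0.5662 -0.2383  0.108 ] rpy [3.1412 0.0002 0.8968] q [ 0.5577  0.3356 -0.2451  1.6754  0.0884  1.1411 -0.3851] gw 0.4898311809555031
F [ 0.722  -0.1231 -0.7753] Ftool [0.3546 0.6406 0.7755] T [-0.0264 -0.1966  0.0284]
```

Request:
{"api": "apply_moves", "payload": {
  "increments": [
    [0, 0, -0.0005, 0, 0, 0, 0.6],
    [0, 0, -0.001, 0, 0, 0, 0.6],
    [0, 0, -0.0015, 0, 0, 0, 0.6],
    [0, 0, -0.0015, 0, 0, 0, 0.6]
  ]
}}

```text
t: 10.77
position: [0.5661, -0.2382, 0.1095]
orientation: [3.141, 0.0, 0.897]
wrist_force: [0.6, -0.7, -1.9]
grip_width: 0.486
```

```bash
python3 st.py
```

```text
t 10.7667 p [ 0.5661 -0.2382  0.1095] rpy [3.1414 0.0002 0.897 ] q [ 0.5579  0.3342 -0.2453  1.6741  0.0879  1.144  -0.3846] gw 0.48638922555402175
F [ 0.5914 -0.7064 -1.8904] Ftool [-0.1826  0.9026  1.8906] T [-0.0719 -0.2052 -0.0345]
```

Request:
{"api": "apply_moves", "payload": {
  "increments": [
    [0, 0, -0.0005, 0, 0, 0, 0.6],
    [0, 0, -0.001, 0, 0, 0, 0.6],
    [0, 0, -0.0015, 0, 0, 0, 0.6],
    [0, 0, -0.002, 0, 0, 0, 0.6],
    [0, 0, -0.002, 0, 0, 0, 0.6]
  ]
}}

```text
t: 11.18
position: [0.566, -0.238, 0.1114]
orientation: [-3.141, 0.0, 0.897]
wrist_force: [0.4, -0.2, -1.7]
grip_width: 0.487
```

```bash
python3 st.py
```

```text
t 11.1833 p [ 0.566  -0.238   0.1114] rpy [-3.1414  0.0002  0.8968] q [ 0.5579  0.3324 -0.2454  1.6723  0.0872  1.1478 -0.3844] gw 0.48747710289627577
F [ 0.352  -0.1736 -1.7225] Ftool [0.0843 0.3836 1.7224] T [-0.0009 -0.0632 -0.0318]
```

Turned 2.9 rad in all. The last 5 mm of lift met only about 1.7 N, steady, which is the knob's weight: it is free. Lifting off.

Request:
{"api": "apply_moves", "payload": {
  "increments": [
    [0, 0, -0.002, 0, 0, 0, 0.6],
    [0, 0, -0.004, 0, 0, 0, 0.6],
    [0, 0, -0.006, 0, 0, 0, 0.6],
    [0, 0, -0.008, 0, 0, 0, 0.6],
    [0, 0, -0.01, 0, 0, 0, 0.6],
    [0, 0, -0.01, 0, 0, 0, 0.6]
  ]
}}

```text
t: 11.68
position: [0.5665, -0.2382, 0.122]
orientation: [3.141, -0.0, 0.897]
wrist_force: [0.5, -0.6, -2.1]
grip_width: 0.485
```

```bash
python3 st.py
```

```text
t 11.6833 p [ 0.5665 -0.2382  0.122 ] rpy [ 3.1406 -0.0002  0.8968] q [ 0.5587  0.3232 -0.2462  1.6617  0.0845  1.1661 -0.3825] gw 0.48480401997832967
F [ 0.5233 -0.6037 -2.0814] Ftool [-0.1455  0.7836  2.0822] T [-0.0165 -0.0498  0.0497]
```

Request:
{"api": "apply_moves", "payload": {
  "increments": [
    [0, 0, -0.005, 0, 0, 0, 0.6],
    [0, 0, -0.012, 0, 0, 0, 0.6],
    [0, 0, -0.02, 0, 0, 0, 0.6],
    [0, 0, -0.03, 0, 0, 0, 0.6],
    [0, 0, -0.04, 0, 0, 0, 0.6],
    [0, 0, -0.05, 0, 0, 0, 0.6],
    [0, 0, -0.06, 0, 0, 0, 0.6],
    [0, 0, -0.07, 0, 0, 0, 0.6],
    [0, 0, -0.075, 0, 0, 0, 0.6],
    [0, 0, -0.075, 0, 0, 0, 0.6]
  ]
}}

```text
t: 12.52
position: [0.567, -0.2383, 0.1983]
orientation: [3.139, -0.001, 0.897]
wrist_force: [1.1, -0.5, -1.9]
grip_width: 0.487
```

```bash
python3 st.py;python3 - <<'E'
from h import *
d=cam("wrist");cv2.imwrite("pics/e1.png",d["pixels"])
d=cam("side");cv2.imwrite("pics/e1s.png",cv2.resize(d["pixels"][150:330,240:440],None,fx=3,fy=3))
E
```

```text
t 12.5167 p [ 0.567  -0.2383  0.1983] rpy [ 3.1387 -0.0007  0.8968] q [ 0.562   0.2682 -0.2492  1.573   0.0681  1.3059 -0.3704] gw 0.48721570484901605
F [ 1.0881 -0.4522 -1.9063] Ftool [0.3244 1.1268 1.9098] T [-0.0218 -0.0612  0.051 ]
```

View pics/e1.png

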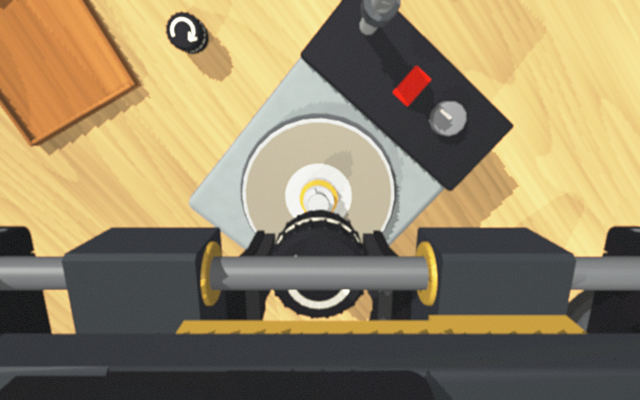

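View pics/e1s.png

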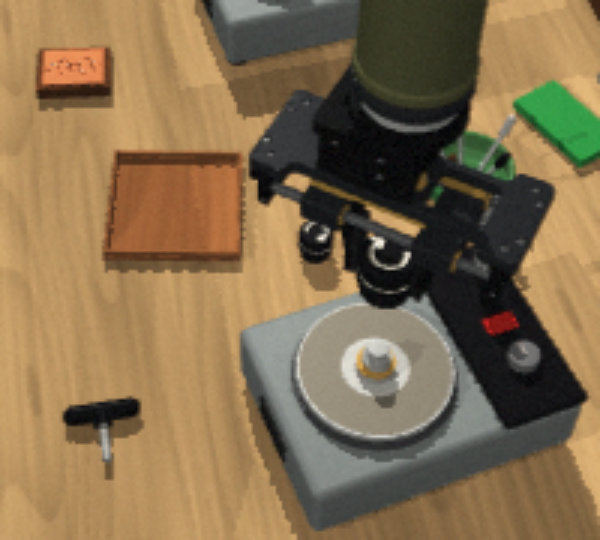

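The knob is in the jaws at side crop (388,265), the stud is bare at (380,355) and nothing else moved. Moving over the wooden tray.

Request:
{"api": "apply_moves", "payload": {
  "increments": [
    [0.006, -0.012, 0, 0, 0, 0, 0.6],
    [0.014, -0.029, 0, 0, 0, 0, 0.6],
    [0.025, -0.05, 0, 0, 0, 0, 0.6],
    [0.036, -0.073, 0, 0, 0, 0, 0.6],
    [0.048, -0.098, 0, 0, 0, 0, 0.6],
    [0.06, -0.123, 0, 0, 0, 0, 0.6],
    [0.072, -0.148, 0, 0, 0, 0, 0.6],
    [0.084, -0.172, 0, 0, 0, 0, 0.6],
    [0.096, -0.196, 0, 0, 0, 0, 0.6],
    [0.107, -0.218, 0, 0, 0, 0, 0.6],
    [0.115, -0.234, 0, 0, 0, 0, 0.6],
    [0.12, -0.244, 0, 0, 0, 0, 0.6],
    [0.121, -0.2463, 0, 0, 0, 0, 0.6],
    [0.121, -0.2463, 0, 0, 0, 0, 0.6]
  ]
}}

```text
t: 13.78
position: [0.4488, 0.0105, 0.1961]
orientation: [3.141, 0.001, 0.898]
wrist_force: [0.1, 0.3, -2.8]
grip_width: 0.49
```

```bash
python3 st.py;python3 - <<'E'
from h import *
d=cam("wrist");cv2.imwrite("pics/f1.png",d["pixels"])
print(proj(d,np.array([.4407,.01,.004])))
d=cam("side");cv2.imwrite("pics/f1s.png",cv2.resize(d["pixels"][100:280,200:400],None,fx=3,fy=3))
E
```

```text
t 13.7833 p [0.4488 0.0105 0.1961] rpy [3.1412 0.0007 0.898 ] q [ 0.3808 -0.0825 -0.4376  1.945  -0.0357  1.2717 -0.7177] gw 0.49041214010400824
F [ 0.149   0.3139 -2.7819] Ftool [ 0.3404 -0.0801  2.7816] T [-0.072  -0.0732 -0.0047]
[313.35211011 182.67266965]
```

View pics/f1.png

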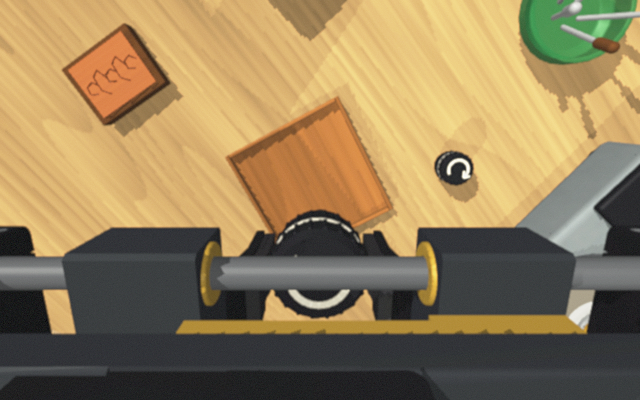

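View pics/f1s.png

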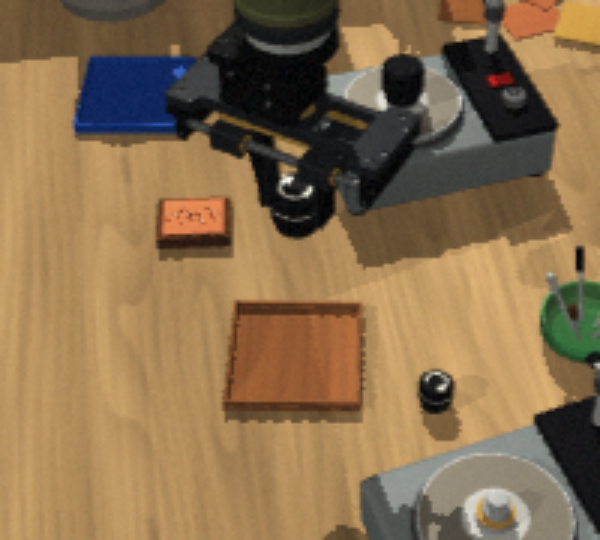

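Wrist view: the tray centre is about (310,184), predicted (313,183), so the position is good. Descending.

Request:
{"api": "apply_moves", "payload": {
  "increments": [
    [0, 0, 0.006, 0, 0, 0, 0.6],
    [0, 0, 0.018, 0, 0, 0, 0.6],
    [0, 0, 0.033, 0, 0, 0, 0.6],
    [0, 0, 0.049, 0, 0, 0, 0.6],
    [0, 0, 0.065, 0, 0, 0, 0.6],
    [0, 0, 0.081, 0, 0, 0, 0.6],
    [0, 0, 0.097, 0, 0, 0, 0.6],
    [0, 0, 0.112, 0, 0, 0, 0.6],
    [0, 0, 0.126, 0, 0, 0, 0.6],
    [0, 0, 0.138, 0, 0, 0, 0.6],
    [0, 0, 0.148, 0, 0, 0, 0.6],
    [0, 0, 0.156, 0, 0, 0, 0.6],
    [0, 0, 0.161, 0, 0, 0, 0.6],
    [0, 0, 0.164, 0, 0, 0, 0.6],
    [0, 0, 0.166, 0, 0, 0, 0.6],
    [0, 0, 0.166, 0, 0, 0, 0.6]
  ]
}}

```text
t: 15.22
position: [0.4494, 0.0102, 0.0303]
orientation: [3.141, -0.0, 0.897]
wrist_force: [-0.1, 0.6, -1.5]
grip_width: 0.489
```

```bash
python3 st.py
```

```text
t 15.2167 p [0.4494 0.0102 0.0303] rpy [ 3.1414 -0.      0.8967] q [ 0.3563  0.1189 -0.4547  2.1246  0.0661  0.911  -0.8103] gw 0.4887855782409324
F [-0.1425  0.6358 -1.4628] Ftool [ 0.4077 -0.5084  1.4628] T [-0.0038 -0.0583 -0.0218]
```

Request:
{"api": "apply_moves", "payload": {
  "increments": [
    [0, 0, 0.001, 0, 0, 0, 0.6],
    [0, 0, 0.002, 0, 0, 0, 0.6],
    [0, 0, 0.003, 0, 0, 0, 0.6],
    [0, 0, 0.004, 0, 0, 0, 0.6],
    [0, 0, 0.005, 0, 0, 0, 0.6],
    [0, 0, 0.006, 0, 0, 0, 0.6],
    [0, 0, 0.007, 0, 0, 0, 0.6]
  ]
}}

```text
t: 15.8
position: [0.4492, 0.0102, 0.0233]
orientation: [3.141, 0.0, 0.897]
wrist_force: [-0.6, 0.0, -0.9]
grip_width: 0.49
```

Request:
{"api": "apply_moves", "payload": {
  "increments": [
    [0, 0, 0.0005, 0, 0, 0, 0.6],
    [0, 0, 0.001, 0, 0, 0, 0.6],
    [0, 0, 0.0015, 0, 0, 0, 0.6],
    [0, 0, 0.0015, 0, 0, 0, 0.6]
  ]
}}

```text
t: 16.13
position: [0.4492, 0.0102, 0.0217]
orientation: [-3.142, 0.0, 0.897]
wrist_force: [-0.7, 0.3, -1.1]
grip_width: 0.488
```

Request:
{"api": "apply_moves", "payload": {
  "increments": [
    [0, 0, 0.0005, 0, 0, 0, 0.6],
    [0, 0, 0.001, 0, 0, 0, 0.6],
    [0, 0, 0.001, 0, 0, 0, 0.6]
  ]
}}

```text
t: 16.38
position: [0.4492, 0.0102, 0.0207]
orientation: [-3.142, 0.0, 0.897]
wrist_force: [0.1, 0.4, -1.8]
grip_width: 0.486
```

Request:
{"api": "apply_moves", "payload": {
  "increments": [
    [0, 0, 0.0005, 0, 0, 0, 0.6],
    [0, 0, 0.001, 0, 0, 0, 0.6],
    [0, 0, 0.001, 0, 0, 0, 0.6]
  ]
}}

```text
t: 16.63
position: [0.4491, 0.0102, 0.0197]
orientation: [-3.141, 0.0, 0.897]
wrist_force: [-0.6, 0.5, -2.1]
grip_width: 0.491
```

Request:
{"api": "apply_moves", "payload": {
  "increments": [
    [0, 0, 0.0005, 0, 0, 0, 0.6],
    [0, 0, 0.0008, 0, 0, 0, 0.6],
    [0, 0, 0.0008, 0, 0, 0, 0.6]
  ]
}}

```text
t: 16.88
position: [0.4492, 0.0102, 0.019]
orientation: [-3.142, 0.0, 0.897]
wrist_force: [-0.0, -0.2, -1.8]
grip_width: 0.483
```

Request:
{"api": "apply_moves", "payload": {
  "increments": [
    [0, 0, 0.0005, 0, 0, 0, 0.6],
    [0, 0, 0.0008, 0, 0, 0, 0.6],
    [0, 0, 0.0008, 0, 0, 0, 0.6]
  ]
}}

```text
t: 17.13
position: [0.4492, 0.0102, 0.0182]
orientation: [-3.142, 0.0, 0.897]
wrist_force: [0.2, -0.3, -2.2]
grip_width: 0.487
```

Request:
{"api": "apply_moves", "payload": {
  "increments": [
    [0, 0, 0.0004, 0, 0, 0, 0.6],
    [0, 0, 0.0008, 0, 0, 0, 0.6],
    [0, 0, 0.0008, 0, 0, 0, 0.6]
  ]
}}

```text
t: 17.38
position: [0.4492, 0.0102, 0.018]
orientation: [-3.142, 0.001, 0.897]
wrist_force: [-2.9, 0.5, 4.5]
grip_width: 0.49
```

Request:
{"api": "apply_moves", "payload": {
  "increments": [
    [0, 0, 0.0004, 0, 0, 0, 0.6],
    [0, 0, 0.0008, 0, 0, 0, 0.6],
    [0, 0, 0.0008, 0, 0, 0, 0.6]
  ]
}}

```text
t: 17.63
position: [0.4493, 0.0102, 0.0179]
orientation: [-3.142, 0.001, 0.897]
wrist_force: [-5.3, 0.2, 12.8]
grip_width: 0.49
```

```bash
python3 st.py;python3 - <<'E'
from h import *
d=cam("side");cv2.imwrite("pics/g1s.png",cv2.resize(d["pixels"][150:270,240:360],None,fx=5,fy=5,interpolation=cv2.INTER_CUBIC))
E
```

```text
t 17.6333 p [0.4493 0.0102 0.0179] rpy [-3.1416  0.0009  0.8968] q [ 0.3517  0.1404 -0.4534  2.133   0.0802  0.8845 -0.8227] gw 0.489611213876754
F [-5.323   0.2424 12.7997] Ftool [ -3.1449  -4.3104 -12.7967] T [ 0.0268  1.145  -0.0279]
```

View pics/g1s.png

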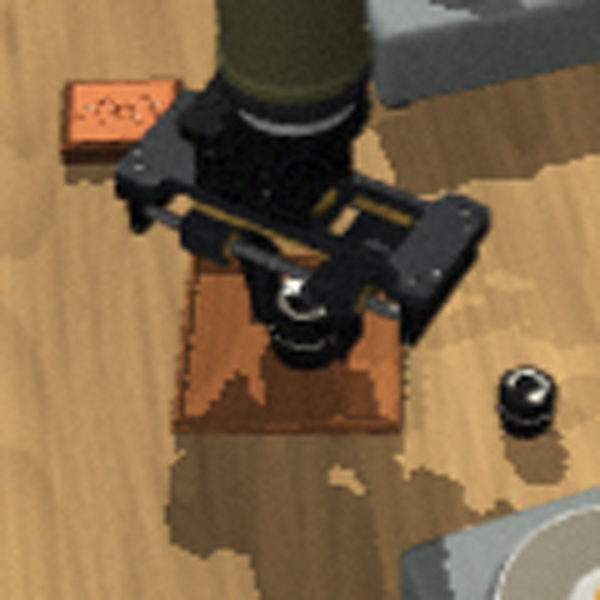

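The knob stands on the tray floor: contact came at TCP z 0.018. I relieve the press, then open and rise.

Request:
{"api": "apply_moves", "payload": {
  "increments": [
    [0, 0, -0.0008, 0, 0, 0, 0.6],
    [0, 0, -0.0012, 0, 0, 0, 0.6],
    [0, 0, -0.0012, 0, 0, 0, 0.6]
  ],
  "squeeze": 8
}}

```text
t: 17.93
position: [0.4495, 0.0102, 0.018]
orientation: [3.141, -0.0, 0.897]
wrist_force: [-0.4, 0.3, 1.4]
grip_width: 0.49
```

Request:
{"api": "apply_moves", "payload": {
  "increments": [
    [0, 0, 0, 0, 0, 0, 0.47],
    [0, 0, 0, 0, 0, 0, 0.42],
    [0, 0, 0, 0, 0, 0, 0.35],
    [0, 0, 0, 0, 0, 0, 0.28],
    [0, 0, 0, 0, 0, 0, 0.2],
    [0, 0, 0, 0, 0, 0, 0.15],
    [0, 0, 0, 0, 0, 0, 0.15]
  ]
}}

```text
t: 18.52
position: [0.4492, 0.0102, 0.0178]
orientation: [3.142, 0.0, 0.897]
wrist_force: [0.5, -0.1, 0.6]
grip_width: 0.823
```

Request:
{"api": "apply_moves", "payload": {
  "increments": [
    [0, 0, -0.005, 0, 0, 0, 0.1],
    [0, 0, -0.012, 0, 0, 0, 0.1],
    [0, 0, -0.022, 0, 0, 0, 0.1],
    [0, 0, -0.035, 0, 0, 0, 0.1],
    [0, 0, -0.055, 0, 0, 0, 0.1],
    [0, 0, -0.08, 0, 0, 0, 0.1],
    [0, 0, -0.105, 0, 0, 0, 0.1],
    [0, 0, -0.13, 0, 0, 0, 0.1],
    [0, 0, -0.155, 0, 0, 0, 0.1],
    [0, 0, -0.18, 0, 0, 0, 0.1],
    [0, 0, -0.2, 0, 0, 0, 0.1],
    [0, 0, -0.2, 0, 0, 0, 0.1]
  ]
}}

```text
t: 19.52
position: [0.4519, 0.0106, 0.2235]
orientation: [3.134, -0.005, 0.897]
wrist_force: [0.7, -0.6, 0.1]
grip_width: 0.901
```

```bash
python3 st.py;python3 - <<'E'
from h import *
np.set_printoptions(precision=4,suppress=True)
w=cam("wrist");cv2.imwrite("pics/h1.png",w["pixels"])
s=cam("side");cv2.imwrite("pics/h1s.png",s["pixels"])
t=cam("top");cv2.imwrite("pics/h1t.png",t["pixels"])
for n,x in(("w",w),("s",s)):print(n,"exp knob top",proj(x,np.array([.4492,.0102,.044])),"tray",proj(x,np.array([.4407,.01,.004])))
E
```

```text
t 19.5167 p [0.4519 0.0106 0.2235] rpy [ 3.1338 -0.005   0.8971] q [ 0.3873 -0.1014 -0.4368  1.9055 -0.0428  1.3192 -0.711 ] gw 0.9005611725820695
F [ 0.6533 -0.6471  0.1446] Ftool [-0.0975  0.9154 -0.138 ] T [-0.0221 -0.1059  0.0316]
w exp knob top [315.9632 182.7646] tray [310.0212 180.6585]
s exp knob top [301.2487 209.5268] tray [298.7573 219.2523]
```

View pics/h1.png

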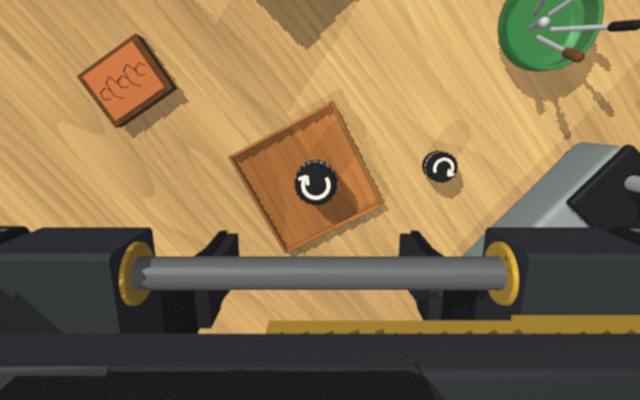

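View pics/h1s.png

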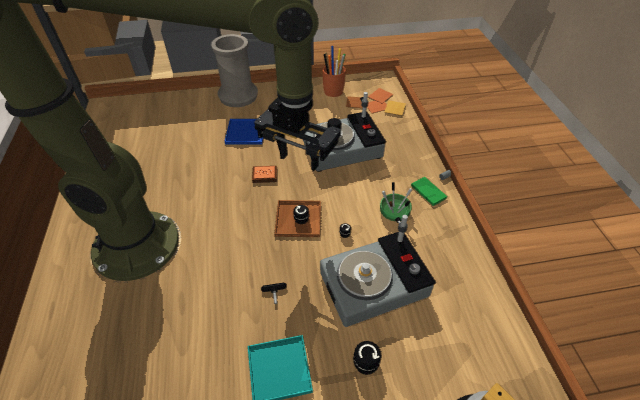

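The knob stands upright in the wooden tray, arrow up: wrist (316,183), side (301,210), both where expected. Dish, copper block, key and plain knob look unmoved. I let it settle and hand in.

Request:
{"api": "apply_moves", "payload": {
  "increments": [
    [0, 0, 0, 0, 0, 0, 0.1],
    [0, 0, 0, 0, 0, 0, 0.1],
    [0, 0, 0, 0, 0, 0, 0.1],
    [0, 0, 0, 0, 0, 0, 0.1]
  ]
}}

```text
t: 20.0
position: [0.4488, 0.0103, 0.2172]
orientation: [-3.14, 0.001, 0.897]
wrist_force: [0.1, -0.5, 0.5]
grip_width: 0.897
```

```bash
python3 -c "
from cell import workorder
print(workorder.close_job())"
```

```text
the job is handed in; nothing more can be done
None
```

The engraved knob is off its spindle and stands released in the wooden tray, arrow up. I handed the job in at 20 s; the hand-in gives no verdict.

- **Unscrewing:** I turned the knob about 2.9 rad clockwise in one grip, following its climb by wrist force. The highest vertical reading I saw was 4.2 N, and sideways it stayed near 2 N; I read these only between moves. It was free when the last 5 mm of lift met only its weight, about 1.7 N. I then lifted it well clear of the stud.
- **Setting down:** I lowered it in sub-millimetre steps until it touched the floor. The last step pressed it with about 13 N, which I took off before opening the jaws.
- **Final checks:** The wrist and side pictures show the knob upright, about 8 mm from the tray's centre and where expected. The dish, copper block, vise key and plain knob look unmoved by eye; I did not re-measure them. The gripper is clear, 0.2 m above the tray.
- **Disagreement:** The camera put the knob's top 3 mm lower than the text's heights give (0.121 against 0.124 m). The touchdown height agreed with the text.

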